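Park the pH electrode in its spring-clip holder

ROBOT

A 7-joint arm with a two-finger parallel gripper is mounted at the origin on a cart in front of the work surface, level with it; the furniture and walls round the work are solid. World frame = base frame: x ahead of the robot, y to its left, z up, the work surface at z = 0. Lengths are in m, angles in rad, forces in N, time in s.
With the tool pointing down it reaches from about 0.4 to 0.875 m from the base axis. Payload 19.3 kg.
Tool frame: the origin (TCP) lies at the very end of the fingers, on their centre line; the grasp point (between the pads) lies 19 mm behind it; z points along the fingers, y is the line along which they close (so a half turn about z gives the same grasp; the last joint's range is limited). The gripper opens to 85 mm and grips with 20 to 120 N. Pads are 22 mm wide; open, the fingers measure 114 mm over their backs; the gripper's body (76 mm by 85 mm) begins 54 mm behind the grasp point. The pads swing forward as they close: fully open they stand 13 mm farther back than shut.
Start: joints at [-1.279, 0.521, -0.036, 1.599, 0.021, 1.021, -0.113], TCP at [0.221, 0.585, 0.231] pointing down, gripper open.
Joint ranges: [-2.91, 2.91], [-0.3, 2.13], [-1.5, 1.42], [0.17, 2.43], [-1.26, 4.41], [0.16, 1.93], [-2.52, 2.52]. Speed limits (rad/s): [1.89, 1.89, 2.39, 2.39, 3.01, 3.01, 3.01].

INTERFACE

Orientations are given as [roll, pitch, yaw] about the fixed x, y, z axes, in that order (R = Rz(yaw) Ry(pitch) Rx(roll)).
In Python, from workcell import bot gives the robot as it stands.
- The arm moves only by the shell command python3 -m crank 'ROWS' [FORCE]. ROWS is a JSON object of lists of equal length, an entry for each row: "travel": the shift along the world's x, y, z in cm, a list of three; "turn": the turn, a rotation vector about the world's x, y, z in degrees, a list of three; "gripper": the closure, from 0 (fully open) to 1 (shut). A call has exactly 5 rows; each row is the pose to reach, as a shift and turn from the pose commanded when the call began; what a row does not reach only later rows make up. A row lasts 1/10 s, in which the tool goes at most 50 mm and 8.59 degrees, less where a joint would pass 70% of its speed; a pose out of reach is approached as far as the arm can. A call with a gripper value outside its range is refused whole. The fingers move at their own pace and stop on an object; FORCE is the grip in N (left out, the last holds). Time passes only in rows, so rows that repeat a pose let the fingers close, or fill a call up. It gives the time, the measured TCP pose, the force, the opening and the grip force at its end, in the units of the state.
- bot.observe(): the state, without advancing time (a new reading comes with each control period).
- bot.grab_frame(name): name is "side" or "top"; returns a dict with "pixels" (400x640x3 uint8, red, green, blue), "fx", "fy", "cx", "cy" (pixels), "dist" ([k1, k2, p1, p2, k3] as OpenCV has them; the pictures are not rectified), "extrinsics" (4x4, takes a point from world to camera coordinates). Camera axes: x right, y down, z forward; pixel columns grow to the right and rows downward; lengths in m; the calibration is good to about 2 mm. A picture is of the moment at which its call begins. There is no depth.
- bot.job_done(): hands the job in; it is judged then, once.
The state is a dict: "clock": time; "qpos": joint angles; "qd": joint speeds; "joint_efforts": joint torques, N m; "position": TCP position; "tool_rot": TCP orientation; "force": force on the tool from outside, world axes, zero at the start; "moment": the same for the moment, N m; "grip_width": finger opening in m; "finger_force": force on a finger pad.
Only numpy, scipy, OpenCV 4.12 (cv2) and the standard library are available. Lean on these libraries where they do the work, as an engineer would, in place of code of your own. Each camera call takes 0.05 s, during which the arm holds its last target. There are 200 camera calls.

TASK

Park the loose pH electrode in its bench holder: pick it up, lay it over the two spring clips with its wetting cap at the drip-dish end and its metal head beyond the other end, and press it down gently until both clips snap round the shaft and it sits level on the saddles. Then slide it along in the clips towards the dish, gently, until the shoulder of the head bears against the end post, let go, and leave the other things on the bench undisturbed. The shaft is fragile: never force it against the holder.

Things in the scene. Friction and masses are not known exactly. Their poses are not given: they have to be found in the camera images.
- electrode: pH electrode lying level on its two hexagons, 70 g, 174 mm long: clear round grey shaft (12 mm thick, 112 mm long) between a metal head (hexagon 18 mm across flats, 18 mm long, then a thinner 21 mm stub) at +x and a white cap (hexagon 18 mm across flats, 26 mm long) at -x. Origin 9 mm under the shaft's axis (on the bench), mid shaft; x along the shaft to the head, z up.
- electrode_mid (a point): point on the shaft's axis at the middle of the 112 mm clear shaft; axes as electrode. Grasp the bare shaft across, from above; it is fragile: keep pushes on it below 15 N; more than 30 N of contact force between electrode and holder breaks it.
- electrode_shoulder (a point): point on the shaft's axis in the plane of the head's flat shoulder (the face that looks towards the cap), 56 mm from electrode_mid towards the head; axes as electrode
- holder: holder fixed to the bench on a rubber block of unknown height (2 to 13 mm): aluminium plate 100 x 46 x 6 mm, two grey posts (10 mm long in x, centred at x = +-36 mm) with a V saddle on top and two steel leaf springs each; 56 mm clear between them. White drip dish, 12 mm high, out to x = -97 mm. Origin: centre of the plate's underside; x from the dish to the plain end, where the head belongs; z up.
- holder_seat (a point): where the shaft's axis passes midway between the two clips once it is fully home on the saddles, 45 mm above holder's origin; axes as holder. Once home the shaft slides lengthwise in the clips with little drag (under 3 N).
- holder_lips (a point): midway between the clips' spring lips, 5.7 mm above holder_seat. At rest the lips are 6.6 mm apart; flares above them open to about 20 mm apart, 14 mm higher. Pressed straight down, the shaft meets resistance some 10 to 14 mm above home, which rises to 4 to 10 N for both clips, falls as the lips snap over the shaft, then rises steeply on the saddles.
- holder_stop (a point): centre of the outer face of the plain-end post at the height of the seated shaft's axis, 41 mm from holder_seat along +x; axes as holder. The head's shoulder bears against this face when the electrode is fully slid in.
- stopper: rubber stopper, 29 mm across, 24 mm tall, upright; origin at the centre of its underside. A bystander.
- flask_100: conical flask with a stopper, 59 mm across, 117 mm tall, upright; origin at the centre of its underside. A bystander.
- vial_a: capped glass vial, 23 mm across, 47 mm tall, upright; origin at the centre of its underside. A bystander.
- vial_loose: small capped glass vial, 23 mm across, 43 mm tall, upright; origin at the centre of its underside. A bystander.
- indicator_1: small brown dropper bottle, 37 mm across, 84 mm tall, upright; origin at the centre of its underside. A bystander.
- marker_blue: marker pen 138 mm long, 10 mm thick, lying; origin under its middle, pen along its y. A bystander.
Things that resemble listed ones, but are neither listed nor needed, are in the scene too. What is shaped like the holder but orange is not meant. Of the things shaped like the electrode, the clear one is meant.

How it is judged:
By the outcome, as a careful person would: the job done as asked, in the order asked, and still so for the second after the job is handed in, with the robot touching nothing.
It also fails if it takes over 72 s, if anything falls off the work surface, if the arm or the gripper's body presses on something with over 40 N, if the wrist force passes 120 N, or if a joint passes its speed limit or range.

## Working session

There is one attempt and no reset: what is moved stays moved. The work goes in short steps, Python scripts to look and compute and a shell command to move; the robot and the scene stay as the last step left them, time stands still between calls to the robot, and variables do not carry over. Pictures are saved under pics/ and viewed, at most 13 in all, crops included, and the job is handed in when it is done.

```bash
mkdir -p pics; ls; python3 - <<'E'
from workcell import bot
import cv2,numpy as np,pickle
F={}
for n in("side","top"):
    f=bot.grab_frame(n);F[n]=f
    cv2.imwrite(f"pics/{n}0.png",f["pixels"][:,:,::-1])
    E=np.array(f["extrinsics"]);print(n,f["fx"],f["cx"],f["cy"],f["dist"],(-E[:3,:3].T@E[:3,3]).round(3),E[2,:3].round(2))
pickle.dump(F,open("f0.pkl","wb"))
print(bot.observe())
E
```

```text
pics
side 502.3685803824651 323.7072681063874 197.53154126150298 [-0.13476917  0.          0.          0.          0.        ] [ 0.442 -1.201  0.949] [ 0.1   0.78 -0.62]
top 476.9513820511875 325.15359638370387 185.86463730656016 [0.03903118 0.         0.         0.         0.        ] [ 0.442 -0.091  1.741] [ 0.07 -0.   -1.  ]
{'clock': 0.1, 'qpos': array([-1.27918588,  0.52196855, -0.03633614,  1.59989086,  0.02121506,
        1.02110345, -0.11278185]), 'qd': array([ 0.00208099, -0.00119823,  0.00115344, -0.00032529,  0.0004563 ,
       -0.00092187, -0.00042611]), 'joint_efforts': array([ 2.67224568e-03, -9.28484631e+01,  1.98341690e+00, -3.70533693e+01,
        1.80494314e-02,  5.34697931e-03, -1.41539269e-05]), 'position': array([0.22116173, 0.58426925, 0.23079592]), 'tool_rot': array([-3.14061082e+00,  7.57027841e-05,  2.77980375e+00]), 'force': array([ 0.2932792 , -0.67326251, -0.21334901]), 'moment': array([ 0.00845846, -0.01097601, -0.04294703]), 'finger_force': 0.0, 'grip_width': 0.08539013981890894}
```

View pics/top0.png

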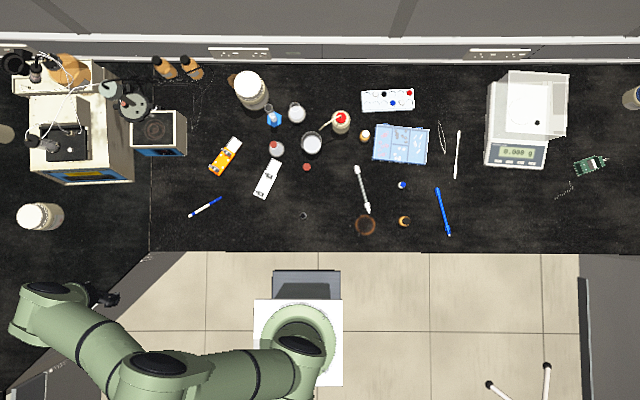

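View pics/side0.png

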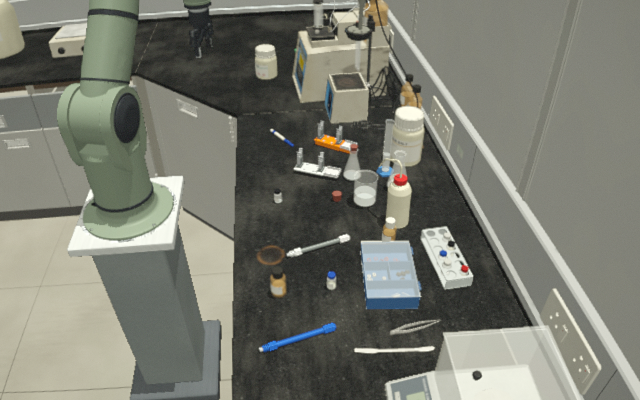

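The top view shows the clear electrode at about (362,189) and the white holder at (267,180). In the side view they are at (319,245) and (317,168). Next I'll enlarge both.

```bash
python3 - <<'E'
import cv2
t=cv2.imread("pics/top0.png");s=cv2.imread("pics/side0.png")
def c(i,x,y,w,h,k=6):return cv2.resize(i[y:y+h,x:x+w],None,fx=k,fy=k,interpolation=cv2.INTER_CUBIC)
a=cv2.hconcat([c(t,235,150,60,50),c(t,335,160,60,50)])
b=cv2.hconcat([c(s,285,135,60,50),c(s,284,222,70,50)[:, :360+60]])
b=b[:,:720] if b.shape[1]>=720 else b
cv2.imwrite("pics/c0.png",cv2.vconcat([a,b]))
E
```

```text
(no output)
```

View pics/c0.png

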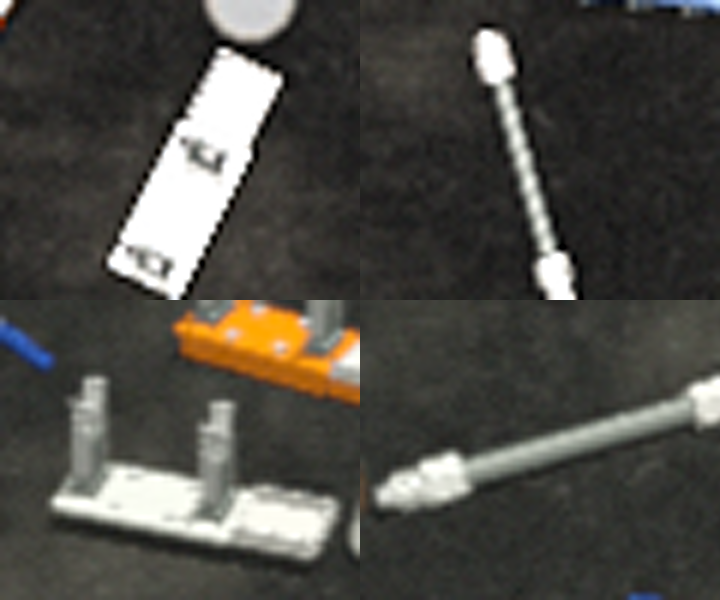

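```bash
cat > h.py <<'E'
import cv2,numpy as np
def ray(f,uv):
    K=np.array([[f["fx"],0,f["cx"]],[0,f["fy"],f["cy"]],[0,0,1]]);E=np.array(f["extrinsics"])
    n=cv2.undistortPoints(np.array(uv,float).reshape(-1,1,2),K,np.array(f["dist"])).reshape(-1,2)
    d=np.c_[n,np.ones(len(n))]@E[:3,:3];return -E[:3,:3].T@E[:3,3],d
def plane(f,uv,z):
    c,d=ray(f,uv);return c+d*((z-c[2])/d[:,2])[:,None]
def tri(f,u,g,v):
    c,d=ray(f,u);e,k=ray(g,v);out=[]
    for a,b in zip(d,k):
        s,_,_,_=np.linalg.lstsq(np.c_[a,-b],e-c,rcond=None);p,q=c+s[0]*a,e+s[1]*b
        out.append([*(p+q)/2,np.linalg.norm(p-q)])
    return np.array(out)
def blob(f,x0,y0,x1,y1,thr,seed=None):
    g=f["pixels"][y0:y1,x0:x1].astype(int);m=(g.min(2)>thr).astype(np.uint8)
    n,l,s,c=cv2.connectedComponentsWithStats(m)
    i=1+np.argmax(s[1:,4]);ys,xs=np.where(l==i);return np.c_[xs+x0,ys+y0].astype(float)
def axis(P):
    c=P.mean(0);w,v=np.linalg.eigh(np.cov((P-c).T));return c,v[:,-1],v[:,0]
E
python3 - <<'E'
from h import *;import pickle
F=pickle.load(open("f0.pkl","rb"));T,S=F["top"],F["side"]
ends={}
for n,f,b in(("top",T,(340,160,385,222)),("side",S,(284,228,356,262))):
    p=blob(f,*b,90 );c,d,e=axis(p);s=(p-c)@d
    ends[n]=[c+d*(s.min()-.3),c+d*(s.max()+.3)]
    print(n,len(p),ends[n])
    W=plane(f,p,.009)[:,:2];c,d,e=axis(W);d=d*np.sign(-d[0]);s=(W-c)@d
    print("el",c,"dir",d,np.degrees(np.arctan2(d[1],d[0])),"ext",s.min(),s.max(),"mid from cap end",c+d*(s.min()+.082),"from stub",c+d*(s.max()-.092))
    for a in np.arange(s.min(),s.max(),.008):
        q=(s>=a)&(s<a+.008);print("%.0f:%.0f"%((a-s.min())*1e3,np.ptp(((W-c)@e)[q])*1e3),end=" ")
    print()
# order: match cap (far x)
t=sorted(ends["top"],key=lambda u:u[1]);s=sorted(ends["side"],key=lambda u:-u[0])
print("tri cap,stub",tri(T,t,S,s).round(4))
p=blob(T,245,152,290,205,110);r=cv2.minAreaRect(p.astype(np.float32));print("holder rect",r,cv2.boxPoints(r))
W=plane(T,cv2.convexHull(p.astype(np.float32)).reshape(-1,2),.014)[:,:2]
r=cv2.minAreaRect(W.astype(np.float32));print(r);print(cv2.boxPoints(r))
np.set_printoptions(linewidth=250)
print(T["pixels"][168:202,250:282].mean(2).astype(int))
E
```

```text
top 201 [array([355.51715736, 164.54164029]), array([369.31214423, 213.2233597 ])]
el [ 0.55096453 -0.22844217] dir [-0.96209351 -0.27271979] -164.17382554442364 ext -0.08958421164543076 0.09231355094051547 mid from cap end [ 0.55826125 -0.2263738 ] from stub [ 0.55066286 -0.22852768]
0:16 8:20 16:22 24:20 32:8 40:9 48:11 56:9 64:9 72:11 80:9 88:11 96:9 104:8 112:11 120:8 128:10 136:18 144:19 152:22 160:15 168:15 176:8 
side 368 [array([350.28086516, 235.89142324]), array([285.86005149, 254.5939635 ])]
el [ 0.54820766 -0.22817937] dir [-0.96169429 -0.27412422] -164.09016981381302 ext -0.09428208371015954 0.09139301904116329 mid from cap end [ 0.56001927 -0.22481255] from stub [ 0.54879139 -0.22801298]
0:25 8:27 16:29 24:27 32:22 40:15 48:13 56:15 64:14 72:14 80:14 88:14 96:15 104:14 112:15 120:15 128:16 136:20 144:28 152:30 160:25 168:24 176:16 184:12 
tri cap,stub [[ 0.6388 -0.2037  0.0102  0.0015]
 [ 0.4602 -0.2539  0.0095  0.0018]]
holder rect ((267.4000244140625, 178.20001220703125), (13.416407585144043, 41.14365005493164), 26.56505012512207) [[252.20001 193.6    ]
 [270.60004 156.80002]
 [282.60004 162.80002]
 [264.2     199.6    ]]
((0.586125910282135, 0.11643268167972565), (0.0488683357834816, 0.14950186014175415), 64.18985748291016)
[[0.5081936  0.12698187]
 [0.6427814  0.06189018]
 [0.6640582  0.10588349]
 [0.52947044 0.17097518]]
[[ 40  39  40 ... 149  16  39]
 [ 33  39  40 ...  31  26  39]
 [ 33  38  47 ...  10  43  43]
 ...
 [ 44  46  44 ...  58  52  56]
 [ 44  42  46 ...  58  58  61]
 [ 38  46  45 ...  57  56  58]]
```

```bash
python3 - <<'E'
import cv2
t=cv2.imread("pics/top0.png");s=cv2.imread("pics/side0.png")
def c(i,x,y,w,h,k):
    r=cv2.resize(i[y:y+h,x:x+w],None,fx=k,fy=k,interpolation=cv2.INTER_NEAREST)
    for j in range(0,w,5): cv2.putText(r,str(x+j),(j*k,10),0,.35,(0,255,255),1);cv2.line(r,(j*k,12),(j*k,18),(0,255,255),1)
    for j in range(0,h,5): cv2.putText(r,str(y+j),(0,j*k+4),0,.35,(0,255,0),1)
    return r
a=c(t,250,155,35,48,11);b=c(s,292,145,38,53,10)[:528]
cv2.imwrite("pics/c1.png",cv2.hconcat([a,b]))
E
```

```text
(no output)
```

View pics/c1.png

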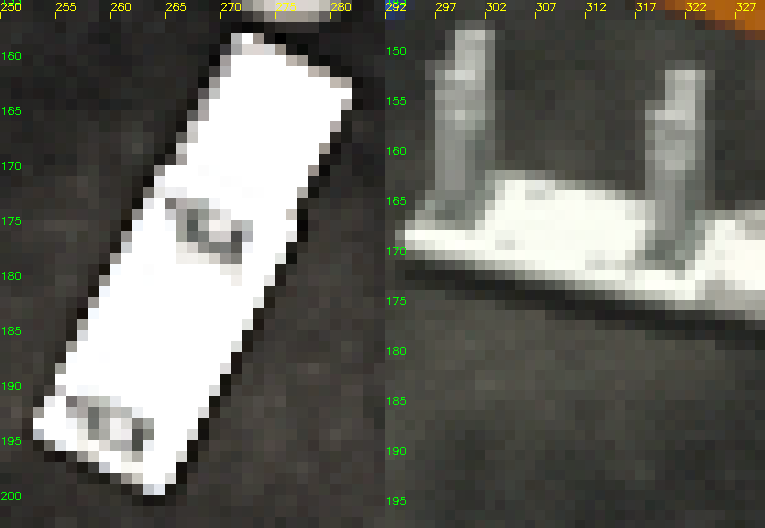

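The plain-end flare tips centre at about (259.8,193.2) in the top view and (299.4,149.5) in the side view. The dish-end ones are at (268.4,175.3) and (320.4,153.5). I'll triangulate these and the plate corners.

```bash
python3 - <<'E'
from h import *;import pickle
F=pickle.load(open("f0.pkl","rb"));T,S=F["top"],F["side"]
t=[(259.8,193.2),(268.4,175.3),(252.2,193.6),(264.2,199.6)];s=[(299.4,149.5),(320.4,153.5),(302.5,162.5),(293.3,168.2)]
r=tri(T,t,S,s);print(r.round(4))
for z in(.06,.065,.07):
  p=plane(T,t[:2],z)[:,:2];q=plane(S,s[:2],z)[:,:2]
  d=p[0]-p[1];print(z,p.round(4),q.round(4),np.degrees(np.arctan2(d[1],d[0])),np.linalg.norm(d),p.mean(0))
for z in(.008,.014,.019):
  W=plane(T,[[252.2,193.6],[270.6,156.8],[282.6,162.8],[264.2,199.6]],z)[:,:2]
  L=(W[0]+W[3])/2;D=(W[1]+W[2])/2;u=(L-D)/np.linalg.norm(L-D);c=(L+D)/2+u*.0235;print(z,c,np.degrees(np.arctan2(u[1],u[0])),np.linalg.norm(L-D),np.linalg.norm(W[0]-W[3]))
E
```

```text
[[5.291e-01 1.338e-01 8.300e-02 2.800e-03]
 [5.922e-01 1.050e-01 8.160e-02 3.400e-03]
 [5.359e-01 1.716e-01 6.600e-03 1.180e-02]
 [5.081e-01 1.265e-01 1.800e-02 3.000e-04]]
0.06 [[0.5289 0.137 ]
 [0.5924 0.1076]] [[0.5328 0.1694]
 [0.5976 0.1376]] 155.15215227095834 0.06999610935153786 [0.56065453 0.12230089]
0.065 [[0.5286 0.1363]
 [0.592  0.107 ]] [[0.5323 0.1617]
 [0.5968 0.1301]] 155.1521522709583 0.06978790180029094 [0.56030293 0.12166723]
0.07 [[0.5284 0.1357]
 [0.5915 0.1064]] [[0.5318 0.154 ]
 [0.5959 0.1226]] 155.1521522709583 0.06957969424904403 [0.55995133 0.12103356]
0.008 [0.56545179 0.1273382 ] 154.23575181861136 0.14976373610683963 0.04886167887358795
0.014 [0.56495264 0.12661855] 154.23575181861136 0.14924519996824057 0.04869250209590318
0.019 [0.56453668 0.12601884] 154.2357518186114 0.14881308651940806 0.04855152144783267
```

Plate and side-view tips agree: the seat is at about (0.5646, 0.126), yaw 154.2°, z ≈ 0.057. The electrode mid is at (0.5545, -0.2272), with the head direction at 195.9°. I'll move towards the electrode.

```bash
python3 -m crank '{"travel":[[3,-3.6,1],[6,-7.2,2],[9,-10.8,3],[13,-14.4,4],[16,-18,5]],"turn":[[0,0,-8.4],[0,0,-16.8],[0,0,-25.2],[0,0,-33.6],[0,0,-42]],"gripper":[0,0,0,0,0]}'
python3 -m crank '{"travel":[[1.6,-4.4,0],[3.2,-8.8,0],[4.8,-13.2,0],[6.4,-17.6,0],[8,-22,0]],"turn":[[0,0,-8.4],[0,0,-16.8],[0,0,-25.2],[0,0,-33.6],[0,0,-42]],"gripper":[0,0,0,0,0]}'
```

```text
clock: 0.6
position: [0.3807, 0.405, 0.281]
tool_rot: [-3.141, -0.0, 2.041]
force: [1.0, 0.6, 1.2]
grip_width: 0.0855
finger_force: 0.0
clock: 1.1
position: [0.4598, 0.1846, 0.2808]
tool_rot: [-3.141, -0.0, 1.308]
force: [1.1, -0.0, -0.9]
grip_width: 0.0852
finger_force: 0.0
```

```bash
python3 -m crank '{"travel":[[1.2,-4.4,0],[2.4,-8.8,0],[3.6,-13.2,0],[4.8,-17.6,0],[6,-22,0]],"turn":[[0,0,-8.4],[0,0,-16.8],[0,0,-25.2],[0,0,-33.6],[0,0,-42]],"gripper":[0,0,0,0,0]}'
python3 -m crank '{"travel":[[0.6,-4,-2],[1.2,-8,-4],[1.8,-12,-7],[2.4,-16,-11],[2.9,-19.3,-15]],"turn":[[0,0,-4],[0,0,-8],[0,0,-12],[0,0,-17],[0,0,-17]],"gripper":[0,0,0,0.4,0.4]}'
python3 -m crank '{"travel":[[0,0,0],[0,0,-1],[0,0,-3],[0,0,-5],[0,0,-5]],"turn":[[0,0,0],[0,0,0],[0,0,0],[0,0,0],[0,0,0]],"gripper":[0.4,0.4,0.4,0.4,0.4]}'
python3 - <<'E'
from workcell import bot
from h import *
import pickle
o=bot.observe();print(o["position"],o["tool_rot"],o["qpos"])
F={n:bot.grab_frame(n) for n in("side","top")};pickle.dump(F,open("f1.pkl","wb"))
k=cv2.resize(F["side"]["pixels"][190:270,270:370],None,fx=6,fy=6,interpolation=cv2.INTER_CUBIC)
cv2.imwrite("pics/p1.png",k[:,:,::-1])
E
```

```text
clock: 1.6
position: [0.5196, -0.0353, 0.2808]
tool_rot: [-3.141, -0.0, 0.575]
force: [0.3, 0.3, -0.6]
grip_width: 0.0857
finger_force: 0.0
clock: 2.1
position: [0.5477, -0.2223, 0.1364]
tool_rot: [3.141, -0.0, 0.28]
force: [0.7, 0.8, -0.0]
grip_width: 0.0593
finger_force: 0.0
clock: 2.6
position: [0.5473, -0.2187, 0.0865]
tool_rot: [-3.14, 0.001, 0.286]
force: [-0.4, 1.0, -0.2]
grip_width: 0.0513
finger_force: 0.0
[ 0.54728239 -0.21866459  0.08648199] [-3.13981144e+00  1.38059676e-03  2.85894739e-01] [-0.08507123  0.734553    0.54572939  1.82634238 -0.54503088  0.73714964
 -0.52384351]
```

View pics/p1.png

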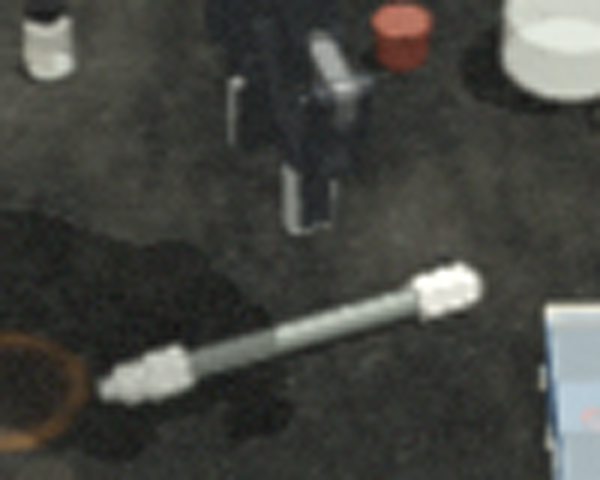

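The fingers sit above the shaft and everything is clear. They need 1 cm more in -y, then down 8.2 cm.

```bash
python3 -m crank '{"travel":[[0.1,-1,0],[0.1,-1,-2.5],[0.1,-1,-5],[0.1,-1,-7],[0.1,-1,-8.2]],"turn":[[0,0,-0.5],[0,0,-0.5],[0,0,-0.5],[0,0,-0.5],[0,0,-0.5]],"gripper":[0.4,0.4,0.4,0.4,0.4]}'
python3 -m crank '{"travel":[[0,0,0],[0,0,0],[0,0,0],[0,0,0],[0,0,0]],"turn":[[0,0,0],[0,0,0],[0,0,0],[0,0,0],[0,0,0]],"gripper":[0.4,0.5,0.6,0.6,0.6]}'
```

```text
clock: 3.2
position: [0.5489, -0.2311, 0.0054]
tool_rot: [3.141, -0.0, 0.275]
force: [-0.2, 0.1, 0.2]
grip_width: 0.0513
finger_force: 0.0
clock: 3.7
position: [0.549, -0.2306, 0.0064]
tool_rot: [3.141, -0.001, 0.275]
force: [0.3, -0.3, -0.2]
grip_width: 0.0343
finger_force: 0.0
```

```bash
python3 -m crank '{"travel":[[0,0.15,-0.3],[0,0.15,-0.3],[0,0.15,-0.3],[0,0.15,-0.3],[0,0.15,-0.3]],"turn":[[0,0,0],[0,0,0],[0,0,0],[0,0,0],[0,0,0]],"gripper":[0.7,0.8,0.9,1,1]}' 45
python3 -m crank '{"travel":[[0,0,0],[0,0,0],[0,0,0],[0,0,0],[0,0,0]],"turn":[[0,0,0],[0,0,0],[0,0,0],[0,0,0],[0,0,0]],"gripper":[1,1,1,1,1]}'
```

```text
clock: 4.2
position: [0.5486, -0.2291, 0.0028]
tool_rot: [-3.142, 0.0, 0.275]
force: [0.2, 0.9, -0.1]
grip_width: 0.0103
finger_force: 43.8
clock: 4.7
position: [0.5487, -0.2291, 0.0028]
tool_rot: [-3.142, 0.0, 0.275]
force: [-0.1, 0.4, -2.4]
grip_width: 0.0098
finger_force: 43.8
```

```bash
python3 -m crank '{"travel":[[0,0,0.5],[0,0,1.5],[0,0,4],[0,0,8],[0,0,12]],"turn":[[0,0,0],[0,0,0],[0,0,0],[0,0,0],[0,0,0]],"gripper":[1,1,1,1,1]}'
python3 -m crank '{"travel":[[0,0,3],[0,0,5],[0,0,5],[0,0,5],[0,0,5]],"turn":[[0,0,0],[0,0,0],[0,0,0],[0,0,0],[0,0,0]],"gripper":[1,1,1,1,1]}'
python3 - <<'E'
from workcell import bot
from h import *
import pickle
F={n:bot.grab_frame(n) for n in("side","top")};pickle.dump(F,open("f2.pkl","wb"))
k=[cv2.resize(p,(480,480),interpolation=cv2.INTER_CUBIC) for p in (F["side"]["pixels"][140:240,260:360],F["top"]["pixels"][140:240,320:420])]
cv2.imwrite("pics/p2.png",cv2.resize(cv2.hconcat(k),(800,400))[:,:,::-1])
E
```

```text
clock: 5.2
position: [0.5482, -0.2291, 0.1247]
tool_rot: [-3.141, 0.001, 0.275]
force: [0.4, 0.5, -0.9]
grip_width: 0.0098
finger_force: 43.9
clock: 5.7
position: [0.5483, -0.2288, 0.1722]
tool_rot: [-3.141, 0.001, 0.275]
force: [0.8, 0.7, -0.6]
grip_width: 0.01
finger_force: 44.0
```

View pics/p2.png

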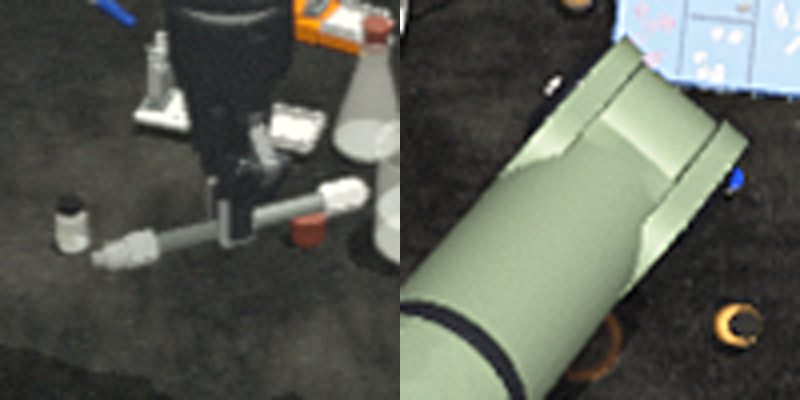

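The electrode is held level, with the head at the left (about pixel (285,203) of the full side image) and the cap at (348,188). The top view is blocked by the arm. I'll measure its position in the hand from the side view.

```bash
cat >> h.py <<'E'
def vplane(f,uv,p,yaw):
    "side rays onto vertical plane through p along yaw -> (along,z)"
    c,d=ray(f,uv);u=np.array([np.cos(yaw),np.sin(yaw),0]);n=np.array([-u[1],u[0],0])
    X=c+d*(((p-c)@n)/(d@n))[:,None];return np.c_[(X-p)@u,X[:,2]]
E
python3 - <<'E'
from h import *;import pickle
S=pickle.load(open("f2.pkl","rb"))["side"]
p=np.array([.5483,-.2288,.1722]);yaw=.275+np.pi
for b in((280,195,301,210),(337,182,354,196)):
    q=blob(S,*b,100);w=vplane(S,q,p,yaw);print(len(q),w.min(0),w.max(0),w.mean(0))
E
```

```text
124 [0.04708744 0.16616536] [0.09140335 0.19253064] [0.06768311 0.17979542]
111 [-0.09348567  0.16663641] [-0.05174377  0.19397049] [-0.07213756  0.18017635]
```

```bash
python3 -m crank '{"travel":[[0.1,3,1],[0.3,7.4,2],[0.5,11.8,3],[0.7,16.2,3],[0.8,20,3]],"turn":[[0,0,-5],[0,0,-10],[0,0,-15],[0,0,-20],[0,0,-25]],"gripper":[1,1,1,1,1]}'
python3 -m crank '{"travel":[[0.1,4,0],[0.3,8,0],[0.4,12,0],[0.5,15.6,0],[0.5,15.6,0]],"turn":[[0,0,-5],[0,0,-10],[0,0,-15],[0,0,-16.4],[0,0,-16.4]],"gripper":[1,1,1,1,1]}'
python3 -m crank '{"travel":[[0,0,0],[0,0,-2],[0,0,-5],[0,0,-8],[0,0,-8]],"turn":[[0,0,0],[0,0,0],[0,0,0],[0,0,0],[0,0,0]],"gripper":[1,1,1,1,1]}'
python3 - <<'E'
from h import *;import pickle
T=pickle.load(open("f0.pkl","rb"))["top"];print("flask",plane(T,[[275.5,149]],.11))
from workcell import bot
o=bot.observe();print(o["position"],o["tool_rot"],o["qpos"],o["force"])
E
```

```text
clock: 6.3
position: [0.5565, -0.0267, 0.2025]
tool_rot: [-3.141, 0.0, -0.164]
force: [0.4, -0.6, 0.1]
grip_width: 0.0101
finger_force: 44.0
clock: 6.8
position: [0.5612, 0.1323, 0.2015]
tool_rot: [3.141, 0.002, -0.442]
force: [0.4, -0.8, -0.5]
grip_width: 0.0101
finger_force: 44.1
clock: 7.3
position: [0.56, 0.1253, 0.1201]
tool_rot: [3.138, 0.003, -0.449]
force: [-0.2, 0.6, -0.4]
grip_width: 0.0099
finger_force: 44.1
flask [[0.67896076 0.0784809  0.11      ]]
[0.56003062 0.12528957 0.12008262] [ 3.13806093  0.00328577 -0.44902499] [-0.847143    0.75047103  0.80101663  1.85577792 -0.70706338  0.85221541
 -1.70548631] [-0.18795245  0.55354999 -0.43959402]
```

```bash
python3 -m crank '{"travel":[[0,0,-1],[0,0,-2],[0,0,-2],[0,0,-2],[0,0,-2]],"turn":[[0,0,0],[0,0,0],[0,0,0],[0,0,0],[0,0,0]],"gripper":[1,1,1,1,1]}'
python3 - <<'E'
from workcell import bot
from h import *
import pickle
o=bot.observe();print(o["position"],o["tool_rot"],o["force"])
F={n:bot.grab_frame(n) for n in("side","top")};pickle.dump(F,open("f3.pkl","wb"))
x0,y0,k=275,115,9
r=cv2.resize(F["side"]["pixels"][y0:y0+62,x0:x0+85],None,fx=k,fy=k,interpolation=cv2.INTER_NEAREST)[:,:,::-1].copy()
for j in range(0,85,10): cv2.putText(r,str(x0+j),(j*k,10),0,.4,(0,255,255),1)
for j in range(0,62,10): cv2.putText(r,str(y0+j),(0,j*k+4),0,.4,(0,255,0),1)
cv2.imwrite("pics/p3.png",r)
E
```

```text
clock: 7.8
position: [0.562, 0.127, 0.1034]
tool_rot: [-3.141, -0.001, -0.447]
force: [0.8, 0.0, -0.3]
grip_width: 0.0099
finger_force: 44.1
[0.56199835 0.12699045 0.10342072] [-3.14097797e+00 -5.84438034e-04 -4.47308324e-01] [ 0.81962828  0.01234483 -0.28985002]
```

View pics/p3.png

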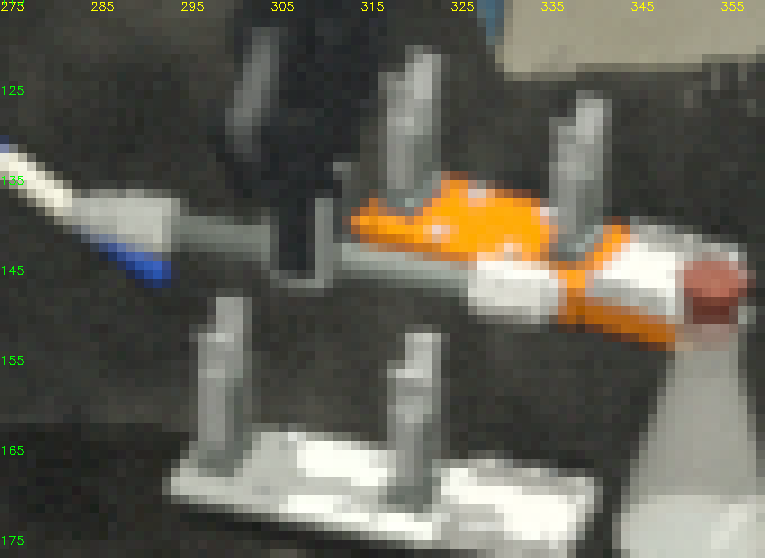

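The shaft is directly above and parallel to the two clips: shaft at (300,141) and (320,144.7), flare tips at (299.4,149.5) and (320.4,153.5). I'll descend step by step and watch the force.

```bash
python3 -m crank '{"travel":[[0,0,-1],[0,0,-2],[0,0,-2.5],[0,0,-2.5],[0,0,-2.5]],"turn":[[0,0,0],[0,0,0],[0,0,0],[0,0,0],[0,0,0]],"gripper":[1,1,1,1,1]}'
python3 -m crank '{"travel":[[0,0,-0.1],[0,0,-0.2],[0,0,-0.3],[0,0,-0.4],[0,0,-0.4]],"turn":[[0,0,0],[0,0,0],[0,0,0],[0,0,0],[0,0,0]],"gripper":[1,1,1,1,1]}'
python3 -m crank '{"travel":[[0,0,-0.1],[0,0,-0.2],[0,0,-0.3],[0,0,-0.4],[0,0,-0.4]],"turn":[[0,0,0],[0,0,0],[0,0,0],[0,0,0],[0,0,0]],"gripper":[1,1,1,1,1]}'
python3 -c "
from workcell import bot;o=bot.observe();print(o['force'],o['moment'])"
```

```text
clock: 8.4
position: [0.5617, 0.1268, 0.0777]
tool_rot: [3.141, 0.0, -0.448]
force: [0.3, 0.5, -0.9]
grip_width: 0.0099
finger_force: 44.1
clock: 8.9
position: [0.5616, 0.127, 0.0737]
tool_rot: [3.142, 0.0, -0.447]
force: [-0.4, 0.5, -0.9]
grip_width: 0.0101
finger_force: 44.1
clock: 9.4
position: [0.5616, 0.1269, 0.0697]
tool_rot: [3.142, 0.0, -0.447]
force: [-0.6, 0.3, -1.0]
grip_width: 0.0098
finger_force: 44.1
[-0.58351062  0.28460595 -0.96411609] [-0.03765907  0.00136665  0.00433688]
```

```bash
for i in 1; do python3 -m crank '{"travel":[[0,0,-0.1],[0,0,-0.2],[0,0,-0.3],[0,0,-0.3],[0,0,-0.3]],"turn":[[0,0,0],[0,0,0],[0,0,0],[0,0,0],[0,0,0]],"gripper":[1,1,1,1,1]}'; done
python3 -m crank '{"travel":[[0,0,-0.1],[0,0,-0.2],[0,0,-0.3],[0,0,-0.3],[0,0,-0.3]],"turn":[[0,0,0],[0,0,0],[0,0,0],[0,0,0],[0,0,0]],"gripper":[1,1,1,1,1]}'
python3 -c "
from workcell import bot;o=bot.observe();print(o['force'],o['moment'])"
```

```text
clock: 9.9
position: [0.5617, 0.1269, 0.0668]
tool_rot: [3.142, 0.0, -0.447]
force: [-0.5, -0.3, -0.0]
grip_width: 0.0098
finger_force: 44.1
clock: 10.4
position: [0.5616, 0.1268, 0.0638]
tool_rot: [3.141, 0.0, -0.448]
force: [0.2, -1.4, -0.4]
grip_width: 0.0099
finger_force: 44.1
[ 0.16127784 -1.38686861 -0.3906204 ] [-0.35401175  0.086383   -0.03009585]
```

```bash
python3 -m crank '{"travel":[[-0.04,-0.09,0],[-0.04,-0.09,0],[-0.04,-0.09,0],[-0.04,-0.09,0],[-0.04,-0.09,0]],"turn":[[0,0,0],[0,0,0],[0,0,0],[0,0,0],[0,0,0]],"gripper":[1,1,1,1,1]}'
python3 -c "
from workcell import bot;o=bot.observe();print(o['force'],o['moment'])"
python3 -m crank '{"travel":[[0,0,-0.1],[0,0,-0.2],[0,0,-0.2],[0,0,-0.2],[0,0,-0.2]],"turn":[[0,0,0],[0,0,0],[0,0,0],[0,0,0],[0,0,0]],"gripper":[1,1,1,1,1]}'
python3 -c "
from workcell import bot;o=bot.observe();print(o['force'],o['moment'])"
```

```text
clock: 10.9
position: [0.5613, 0.1261, 0.0639]
tool_rot: [-3.142, 0.0, -0.447]
force: [-0.6, -0.2, -0.0]
grip_width: 0.0099
finger_force: 44.1
[-0.61247991 -0.21746475 -0.01886694] [-0.04568405 -0.00092129 -0.00282623]
clock: 11.4
position: [0.5613, 0.1259, 0.0619]
tool_rot: [3.142, -0.0, -0.447]
force: [0.1, -2.2, 1.1]
grip_width: 0.0099
finger_force: 44.3
[ 0.07195291 -2.17405994  1.0737393 ] [-0.5142791  -0.0090989  -0.06312384]
```

```bash
python3 -m crank '{"travel":[[-0.04,-0.1,0],[-0.05,-0.12,0],[-0.05,-0.12,0],[-0.05,-0.12,0],[-0.05,-0.12,0]],"turn":[[0,0,0],[0,0,0],[0,0,0],[0,0,0],[0,0,0]],"gripper":[1,1,1,1,1]}'
python3 -c "
from workcell import bot;o=bot.observe();print(o['force'],o['moment'])"
python3 -m crank '{"travel":[[0,0,-0.1],[0,0,-0.2],[0,0,-0.2],[0,0,-0.2],[0,0,-0.2]],"turn":[[0,0,0],[0,0,0],[0,0,0],[0,0,0],[0,0,0]],"gripper":[1,1,1,1,1]}'
python3 -c "
from workcell import bot;o=bot.observe();print(o['force'],o['moment'])"
```

```text
clock: 11.9
position: [0.5609, 0.125, 0.0619]
tool_rot: [-3.141, -0.0, -0.447]
force: [1.5, 0.4, 2.3]
grip_width: 0.01
finger_force: 44.3
[1.47306703 0.38445507 2.31519222] [ 0.27229577 -0.32054323 -0.01121695]
clock: 12.4
position: [0.5611, 0.125, 0.06]
tool_rot: [-3.141, -0.0, -0.447]
force: [2.4, 2.0, 5.2]
grip_width: 0.0094
finger_force: 44.7
[2.41809083 1.99908777 5.23029681] [ 0.32024893 -0.32564278 -0.06121394]
```

```bash
python3 -m crank '{"travel":[[0.02,0.05,0],[0.02,0.05,-0.1],[0.02,0.05,-0.2],[0.02,0.05,-0.2],[0.02,0.05,-0.2]],"turn":[[0,0,0],[0,0,0],[0,0,0],[0,0,0],[0,0,0]],"gripper":[1,1,1,1,1]}'
python3 -c "
from workcell import bot;o=bot.observe();print(o['force'],o['moment'])"
```

```text
clock: 12.9
position: [0.5611, 0.1252, 0.0579]
tool_rot: [-3.142, -0.0, -0.447]
force: [1.8, -0.3, 3.5]
grip_width: 0.0096
finger_force: 44.6
[ 1.83235952 -0.28286374  3.51971806] [-0.05387318 -0.37937908 -0.03229384]
```

```bash
python3 -m crank '{"travel":[[0,0,-0.1],[0,0,-0.2],[0,0,-0.2],[0,0,-0.2],[0,0,-0.2]],"turn":[[0,0,0],[0,0,0],[0,0,0],[0,0,0],[0,0,0]],"gripper":[1,1,1,1,1]}'
python3 -c "
from workcell import bot;o=bot.observe();print(o['force'],o['moment'])"
python3 -m crank '{"travel":[[0,0,-0.1],[0,0,-0.15],[0,0,-0.15],[0,0,-0.15],[0,0,-0.15]],"turn":[[0,0,0],[0,0,0],[0,0,0],[0,0,0],[0,0,0]],"gripper":[1,1,1,1,1]}'
python3 -c "
from workcell import bot;o=bot.observe();print(o['force'],o['moment'])"
```

```text
clock: 13.4
position: [0.5609, 0.1253, 0.0557]
tool_rot: [3.141, 0.0, -0.447]
force: [0.8, -0.3, -0.4]
grip_width: 0.01
finger_force: 44.1
[ 0.78364044 -0.30108756 -0.38709807] [ 0.05170539 -0.24450315 -0.07218513]
clock: 13.9
position: [0.5608, 0.1254, 0.0542]
tool_rot: [3.141, 0.0, -0.447]
force: [0.0, 0.0, -3.6]
grip_width: 0.0094
finger_force: 43.9
[ 0.03662954  0.03455937 -3.58038851] [ 0.01988506 -0.09570066 -0.03026477]
```

```bash
python3 -m crank '{"travel":[[0,0,-0.1],[0,0,-0.15],[0,0,-0.15],[0,0,-0.15],[0,0,-0.15]],"turn":[[0,0,0],[0,0,0],[0,0,0],[0,0,0],[0,0,0]],"gripper":[1,1,1,1,1]}'
python3 -c "
from workcell import bot;o=bot.observe();print(o['force'],o['moment'])"
python3 -m crank '{"travel":[[0,0,-0.05],[0,0,-0.1],[0,0,-0.1],[0,0,-0.1],[0,0,-0.1]],"turn":[[0,0,0],[0,0,0],[0,0,0],[0,0,0],[0,0,0]],"gripper":[1,1,1,1,1]}'
python3 -c "
from workcell import bot;o=bot.observe();print(o['force'],o['moment'])"
```

```text
clock: 14.4
position: [0.5609, 0.1253, 0.0527]
tool_rot: [3.141, 0.0, -0.447]
force: [-0.3, 0.1, -4.5]
grip_width: 0.0098
finger_force: 43.8
[-0.32053086  0.11024183 -4.51857029] [ 0.03320667 -0.16421414 -0.04994399]
clock: 14.9
position: [0.561, 0.1253, 0.0518]
tool_rot: [3.142, -0.0, -0.447]
force: [0.2, 0.7, -3.2]
grip_width: 0.01
finger_force: 43.9
[ 0.2029586   0.68254279 -3.1826041 ] [ 0.1202275  -0.11411992  0.03354757]
```

```bash
python3 -m crank '{"travel":[[0,0,-0.05],[0,0,-0.05],[0,0,-0.05],[0,0,-0.05],[0,0,-0.05]],"turn":[[0,0,0],[0,0,0],[0,0,0],[0,0,0],[0,0,0]],"gripper":[1,1,1,1,1]}'
python3 -m crank '{"travel":[[0,0,-0.05],[0,0,-0.05],[0,0,-0.05],[0,0,-0.05],[0,0,-0.05]],"turn":[[0,0,0],[0,0,0],[0,0,0],[0,0,0],[0,0,0]],"gripper":[1,1,1,1,1]}'
python3 -c "
from workcell import bot;o=bot.observe();print(o['force'],o['moment'])"
```

```text
clock: 15.4
position: [0.561, 0.1253, 0.0513]
tool_rot: [-3.142, 0.0, -0.447]
force: [0.5, -0.9, -3.3]
grip_width: 0.01
finger_force: 43.9
clock: 15.9
position: [0.561, 0.1253, 0.0508]
tool_rot: [3.142, 0.0, -0.447]
force: [0.4, -0.2, -2.0]
grip_width: 0.0098
finger_force: 43.9
[ 0.42365353 -0.1787066  -2.02426246] [ 0.02968823 -0.17333507 -0.02641657]
```

```bash
python3 -m crank '{"travel":[[0,0,-0.05],[0,0,-0.05],[0,0,-0.05],[0,0,-0.05],[0,0,-0.05]],"turn":[[0,0,0],[0,0,0],[0,0,0],[0,0,0],[0,0,0]],"gripper":[1,1,1,1,1]}'
python3 -c "
from workcell import bot;o=bot.observe();print(o['force'],o['moment'])"
python3 -m crank '{"travel":[[0,0,-0.03],[0,0,-0.03],[0,0,-0.03],[0,0,-0.03],[0,0,-0.03]],"turn":[[0,0,0],[0,0,0],[0,0,0],[0,0,0],[0,0,0]],"gripper":[1,1,1,1,1]}'
python3 -c "
from workcell import bot;o=bot.observe();print(o['force'],o['moment'])"
```

```text
clock: 16.4
position: [0.561, 0.1254, 0.0505]
tool_rot: [-3.141, -0.0, -0.447]
force: [-1.6, 0.7, 5.0]
grip_width: 0.01
finger_force: 44.7
[-1.63020702  0.70065907  5.01611071] [ 0.02938784  0.32856253 -0.05422034]
clock: 16.9
position: [0.5611, 0.1254, 0.0504]
tool_rot: [-3.141, -0.0, -0.447]
force: [-3.0, 0.6, 10.9]
grip_width: 0.0099
finger_force: 45.3
[-3.04191405  0.5970997  10.88123544] [ 0.06878508  0.68378102 -0.0126973 ]
```

Both clips have snapped and the electrode is on the saddles at 10.9 N. I'll release briefly so it settles level, regrip, and check for reaction forces.

```bash
python3 -m crank '{"travel":[[0,0,0.05],[0,0,0.05],[0,0,0.05],[0,0,0.05],[0,0,0.05]],"turn":[[0,0,0],[0,0,0],[0,0,0],[0,0,0],[0,0,0]],"gripper":[1,1,0.7,0.7,0.7]}' 25
python3 -c "
from workcell import bot;o=bot.observe();print(o['force'],o['moment'])"
python3 - <<'E'
from workcell import bot
from h import *
import pickle
F={n:bot.grab_frame(n) for n in("side","top")};pickle.dump(F,open("f4.pkl","wb"))
x0,y0,k=270,130,8
r=cv2.resize(F["side"]["pixels"][y0:y0+60,x0:x0+95],None,fx=k,fy=k,interpolation=cv2.INTER_NEAREST)[:,:,::-1].copy()
for j in range(0,95,10): cv2.putText(r,str(x0+j),(j*k,10),0,.4,(0,255,255),1)
for j in range(0,60,10): cv2.putText(r,str(y0+j),(0,j*k+4),0,.4,(0,255,0),1)
cv2.imwrite("pics/p4.png",r)
E
```

```text
clock: 17.4
position: [0.561, 0.1253, 0.0505]
tool_rot: [3.142, -0.0, -0.447]
force: [-0.7, 1.1, 0.1]
grip_width: 0.0255
finger_force: 0.0
[-0.6620614   1.08309372  0.08110917] [-0.01498984 -0.05884427  0.02447443]
```

View pics/p4.png

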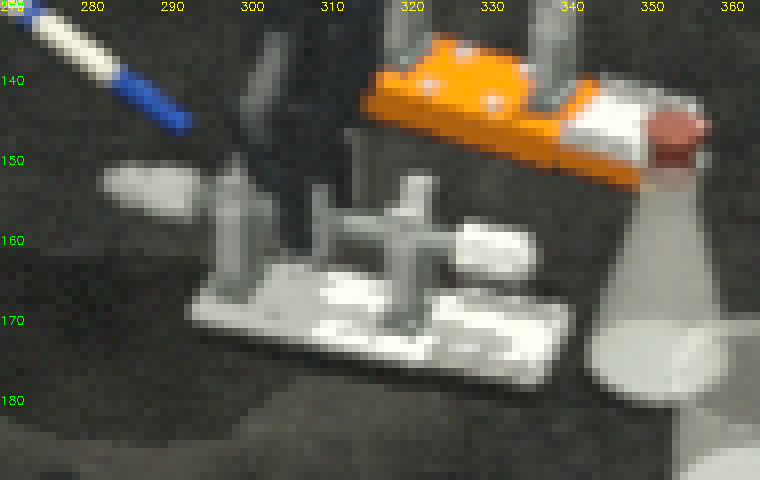

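Seated level in both clips. The head's shoulder is at about u=293.5, a short gap left of the post at about u=296, and the cap at u=326–336 is well clear of the flask. I'll regrip and slide along (+0.9,-0.435).

```bash
python3 -m crank '{"travel":[[0,0,0],[0,0,0],[0,0,0],[0,0,0],[0,0,0]],"turn":[[0,0,0],[0,0,0],[0,0,0],[0,0,0],[0,0,0]],"gripper":[0.8,0.9,1,1,1]}' 30
python3 -c "
from workcell import bot;o=bot.observe();print(o['force'],o['moment'])"
python3 -m crank '{"travel":[[0.09,-0.04,0],[0.18,-0.09,0],[0.27,-0.13,0],[0.36,-0.17,0],[0.36,-0.17,0]],"turn":[[0,0,0],[0,0,0],[0,0,0],[0,0,0],[0,0,0]],"gripper":[1,1,1,1,1]}'
python3 -c "
from workcell import bot;o=bot.observe();print(o['force'],o['moment'])"
```

```text
clock: 18.0
position: [0.561, 0.1254, 0.0506]
tool_rot: [-3.141, 0.0, -0.447]
force: [-0.3, 0.6, 2.0]
grip_width: 0.0106
finger_force: 29.4
[-0.30069672  0.63349621  1.97672143] [ 0.09515969  0.09881534 -0.08279622]
clock: 18.5
position: [0.5637, 0.1242, 0.0505]
tool_rot: [-3.142, 0.002, -0.447]
force: [-6.8, 3.5, 8.0]
grip_width: 0.0102
finger_force: 30.1
[-6.81729744  3.46274553  7.9818305 ] [ 0.66866058  1.65667524 -0.04766403]
```

```bash
python3 -m crank '{"travel":[[0,0,0.03],[0,0,0.03],[0,0,0.03],[0,0,0.03],[0,0,0.03]],"turn":[[0,0,0],[0,0,0],[0,0,0],[0,0,0],[0,0,0]],"gripper":[1,1,1,1,1]}'
python3 - <<'E'
from workcell import bot
from h import *
import pickle
o=bot.observe();print(o['force'],o['moment'],o['position'],o['tool_rot'])
f=bot.grab_frame("side");g=pickle.load(open("f4.pkl","rb"))["side"]
x0,y0,k=276,142,11
r=cv2.vconcat([cv2.resize(q["pixels"][y0:y0+26,x0:x0+65],None,fx=k,fy=k,interpolation=cv2.INTER_NEAREST) for q in(g,f)])[:,:,::-1].copy()
for j in range(0,65,5): cv2.putText(r,str(x0+j),(j*k,10),0,.4,(0,255,255),1)
cv2.imwrite("pics/p5.png",r)
E
```

```text
clock: 19.0
position: [0.5646, 0.1236, 0.0507]
tool_rot: [3.141, 0.0, -0.447]
force: [0.2, 1.1, -2.7]
grip_width: 0.0101
finger_force: 29.2
[ 0.15368742  1.11813703 -2.68811393] [ 0.15122551  0.14996421 -0.03079922] [0.56456675 0.12357737 0.05071925] [ 3.14144600e+00  6.52460690e-06 -4.47328186e-01]
```

View pics/p5.png

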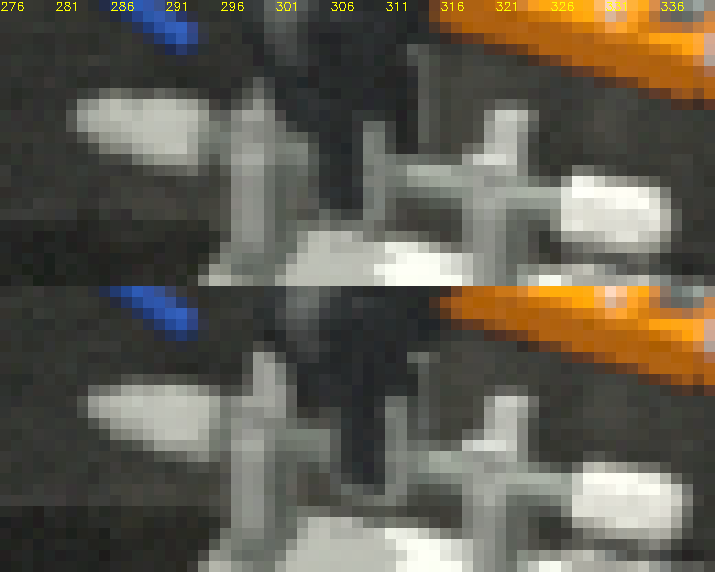

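The electrode moved with the hand: cap edge 326→327.5, head shoulder about 295.6, post at about 297, leaving a gap of roughly 4 mm. I'll continue with small steps.

```bash
python3 -m crank '{"travel":[[0.09,-0.04,0],[0.18,-0.09,0],[0.18,-0.09,0],[0.18,-0.09,0],[0.18,-0.09,0]],"turn":[[0,0,0],[0,0,0],[0,0,0],[0,0,0],[0,0,0]],"gripper":[1,1,1,1,1]}'
python3 -c "
from workcell import bot;o=bot.observe();print(o['force'],o['moment'])"
python3 -m crank '{"travel":[[0.05,-0.02,0],[0.09,-0.04,0],[0.09,-0.04,0],[0.09,-0.04,0],[0.09,-0.04,0]],"turn":[[0,0,0],[0,0,0],[0,0,0],[0,0,0],[0,0,0]],"gripper":[1,1,1,1,1]}'
python3 -c "
from workcell import bot;o=bot.observe();print(o['force'],o['moment'],o['position'])"
```

```text
clock: 19.55
position: [0.5665, 0.1226, 0.0509]
tool_rot: [-3.142, -0.0, -0.447]
force: [1.4, -0.6, -3.6]
grip_width: 0.0109
finger_force: 29.2
[ 1.43184308 -0.58093565 -3.64092912] [-0.03630336 -0.20648438  0.02837286]
clock: 20.05
position: [0.5672, 0.1223, 0.0508]
tool_rot: [3.142, 0.0, -0.447]
force: [-1.1, 1.0, -3.0]
grip_width: 0.0106
finger_force: 29.2
[-1.09083723  1.04636119 -2.99746798] [0.10664749 0.15730449 0.01807176] [0.5672376  0.12233354 0.050806  ]
```

```bash
python3 -m crank '{"travel":[[0.05,-0.02,-0.01],[0.09,-0.04,-0.02],[0.14,-0.06,-0.02],[0.14,-0.06,-0.02],[0.14,-0.06,-0.02]],"turn":[[0,0,0],[0,0,0],[0,0,0],[0,0,0],[0,0,0]],"gripper":[1,1,1,1,1]}'
python3 -c "
from workcell import bot;o=bot.observe();print(o['force'],o['moment'])"
python3 -m crank '{"travel":[[0.05,-0.02,0],[0.09,-0.04,0],[0.09,-0.04,0],[0.09,-0.04,0],[0.09,-0.04,0]],"turn":[[0,0,0],[0,0,0],[0,0,0],[0,0,0],[0,0,0]],"gripper":[1,1,1,1,1]}'
python3 -c "
from workcell import bot;o=bot.observe();print(o['force'],o['moment'],o['position'])"
```

```text
clock: 20.55
position: [0.5687, 0.1217, 0.0507]
tool_rot: [-3.142, 0.0, -0.447]
force: [-1.6, 0.6, 0.1]
grip_width: 0.0104
finger_force: 29.3
[-1.6274538   0.62713279  0.12792611] [ 0.10874881  0.29275424 -0.00677297]
clock: 21.05
position: [0.5696, 0.1213, 0.0507]
tool_rot: [-3.142, -0.0, -0.447]
force: [-1.8, 0.1, -0.4]
grip_width: 0.0106
finger_force: 29.4
[-1.76859442  0.06230204 -0.40315966] [ 0.02043071  0.49057609 -0.04397553] [0.56961375 0.12131619 0.05065738]
```

Drag is about 1.7 N and the force is balanced. I'll continue in 1 mm steps.

```bash
python3 -m crank '{"travel":[[0.05,-0.02,0],[0.09,-0.04,0],[0.09,-0.04,0],[0.09,-0.04,0],[0.09,-0.04,0]],"turn":[[0,0,0],[0,0,0],[0,0,0],[0,0,0],[0,0,0]],"gripper":[1,1,1,1,1]}'
python3 -c "
from workcell import bot;o=bot.observe();print(o['force'],o['moment'],o['position'])"
python3 -m crank '{"travel":[[0.05,-0.02,0],[0.09,-0.04,0],[0.09,-0.04,0],[0.09,-0.04,0],[0.09,-0.04,0]],"turn":[[0,0,0],[0,0,0],[0,0,0],[0,0,0],[0,0,0]],"gripper":[1,1,1,1,1]}'
python3 -c "
from workcell import bot;o=bot.observe();print(o['force'],o['moment'],o['position'])"
```

```text
clock: 21.55
position: [0.5705, 0.1209, 0.0506]
tool_rot: [3.142, -0.0, -0.447]
force: [-3.2, -0.8, 0.2]
grip_width: 0.0105
finger_force: 29.5
[-3.19195878 -0.82138594  0.21599416] [-0.01980319  0.55173115 -0.04826221] [0.57053323 0.12085084 0.05064256]
clock: 22.05
position: [0.5714, 0.1205, 0.0506]
tool_rot: [-3.142, -0.0, -0.447]
force: [-2.0, -0.3, 0.9]
grip_width: 0.0104
finger_force: 29.5
[-1.99886682 -0.32732749  0.87264412] [-0.09731465  0.63931094 -0.00728289] [0.57140629 0.12049098 0.05063665]
```

```bash
python3 -m crank '{"travel":[[0.05,-0.02,0],[0.09,-0.04,0],[0.09,-0.04,0],[0.09,-0.04,0],[0.09,-0.04,0]],"turn":[[0,0,0],[0,0,0],[0,0,0],[0,0,0],[0,0,0]],"gripper":[1,1,1,1,1]}'
python3 - <<'E'
from workcell import bot
from h import *
import pickle
o=bot.observe();print(o['force'],o['moment'],o['position'])
f=bot.grab_frame("side");x0,y0,k=276,142,12
r=cv2.resize(f["pixels"][y0:y0+40,x0:x0+65],None,fx=k,fy=k,interpolation=cv2.INTER_NEAREST)[:,:,::-1].copy()
for j in range(0,65,5): cv2.putText(r,str(x0+j),(j*k,10),0,.4,(0,255,255),1)
cv2.imwrite("pics/p6.png",r)
E
```

```text
clock: 22.55
position: [0.5723, 0.1201, 0.0506]
tool_rot: [3.142, -0.0, -0.447]
force: [-2.9, -1.6, 0.7]
grip_width: 0.0103
finger_force: 29.6
[-2.94889485 -1.61230173  0.72828105] [-0.14519783  0.73989029 -0.00588759] [0.57231022 0.12006785 0.05063897]
```

View pics/p6.png

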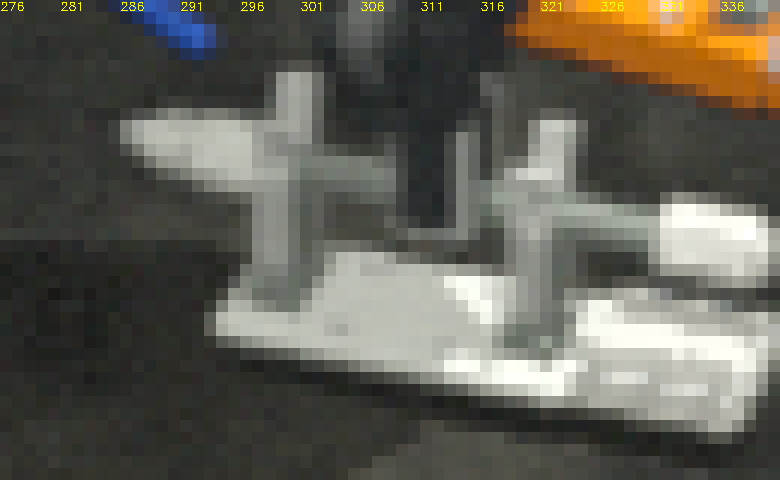

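The head is now almost against the end post (shoulder at about u=297). A small sideways load has built up, so I'll correct it and continue.

```bash
python3 -m crank '{"travel":[[0.02,-0.05,0],[0.07,-0.09,0],[0.07,-0.09,0],[0.07,-0.09,0],[0.07,-0.09,0]],"turn":[[0,0,0],[0,0,0],[0,0,0],[0,0,0],[0,0,0]],"gripper":[1,1,1,1,1]}'
python3 -c "
from workcell import bot;o=bot.observe();print(o['force'],o['moment'],o['position'])"
python3 -m crank '{"travel":[[0.05,-0.03,0],[0.09,-0.05,0],[0.09,-0.05,0],[0.09,-0.05,0],[0.09,-0.05,0]],"turn":[[0,0,0],[0,0,0],[0,0,0],[0,0,0],[0,0,0]],"gripper":[1,1,1,1,1]}'
python3 -c "
from workcell import bot;o=bot.observe();print(o['force'],o['moment'],o['position'])"
```

```text
clock: 23.1
position: [0.5728, 0.1196, 0.0506]
tool_rot: [-3.141, 0.001, -0.447]
force: [-4.3, 1.7, 1.4]
grip_width: 0.0105
finger_force: 29.7
[-4.32718197  1.69736211  1.39028545] [ 0.56992325  0.94679203 -0.07044207] [0.57283734 0.1196398  0.0506113 ]
clock: 23.6
position: [0.573, 0.1196, 0.0506]
tool_rot: [-3.141, 0.002, -0.447]
force: [-9.9, 5.2, 7.1]
grip_width: 0.0104
finger_force: 30.1
[-9.87669947  5.21075342  7.10004478] [ 0.99930364  2.2280684  -0.03447832] [0.57295888 0.11961022 0.05056295]
```

The axial force jumped to 11 N with no further motion, so the shoulder is against the post. I'll ease off, release and withdraw.

```bash
python3 -m crank '{"travel":[[-0.04,0.02,0],[-0.06,0.03,0],[-0.06,0.03,0],[-0.06,0.03,0],[-0.06,0.03,0]],"turn":[[0,0,0],[0,0,0],[0,0,0],[0,0,0],[0,0,0]],"gripper":[1,1,1,1,1]}'
python3 -c "
from workcell import bot;o=bot.observe();print(o['force'],o['moment'],o['position'])"
python3 -m crank '{"travel":[[0,0,0],[0,0,0],[0,0,0],[0,0,0],[0,0,0]],"turn":[[0,0,0],[0,0,0],[0,0,0],[0,0,0],[0,0,0]],"gripper":[0.8,0.65,0.65,0.65,0.65]}'
python3 -m crank '{"travel":[[0,0,1],[0,0,3],[0,0,6],[0,0,10],[0,0,14]],"turn":[[0,0,0],[0,0,0],[0,0,0],[0,0,0],[0,0,0]],"gripper":[0.65,0.65,0.65,0.65,0.65]}'
python3 -m crank '{"travel":[[-3,-3,2],[-6,-6,3],[-9,-9,4],[-12,-12,4],[-12,-14,4]],"turn":[[0,0,0],[0,0,0],[0,0,0],[0,0,0],[0,0,0]],"gripper":[0.65,0.65,0.65,0.65,0.65]}'
python3 - <<'E'
from workcell import bot
from h import *
F=[bot.grab_frame(n)["pixels"] for n in("side","top")]
x0,y0,k=276,138,10
a=cv2.resize(F[0][y0:y0+56,x0:x0+80],None,fx=5,fy=5,interpolation=cv2.INTER_CUBIC)
b=cv2.resize(F[1][150:206,235:315],None,fx=5,fy=5,interpolation=cv2.INTER_CUBIC)
c=[cv2.resize(q[60:310],(400,156)) for q in F]
cv2.imwrite("pics/p7.png",cv2.vconcat([cv2.hconcat([a,b]),cv2.hconcat(c)])[:,:,::-1])
E
```

```text
clock: 24.1
position: [0.5729, 0.1197, 0.0506]
tool_rot: [-3.141, 0.001, -0.447]
force: [-5.2, 2.9, 3.5]
grip_width: 0.0104
finger_force: 29.8
[-5.20862353  2.94862224  3.52451767] [ 0.72184618  1.32562899 -0.08745361] [0.57286924 0.1196584  0.05057469]
clock: 24.6
position: [0.5734, 0.119, 0.0507]
tool_rot: [-3.142, -0.0, -0.447]
force: [-0.7, -0.8, -1.2]
grip_width: 0.0297
finger_force: 0.0
clock: 25.1
position: [0.573, 0.1186, 0.1927]
tool_rot: [3.141, -0.0, -0.448]
force: [0.2, 0.6, 0.7]
grip_width: 0.03
finger_force: 0.0
clock: 25.6
position: [0.4501, -0.0225, 0.2313]
tool_rot: [-3.139, 0.002, -0.449]
force: [1.7, 1.7, -0.1]
grip_width: 0.0298
finger_force: 0.0
```

View pics/p7.png

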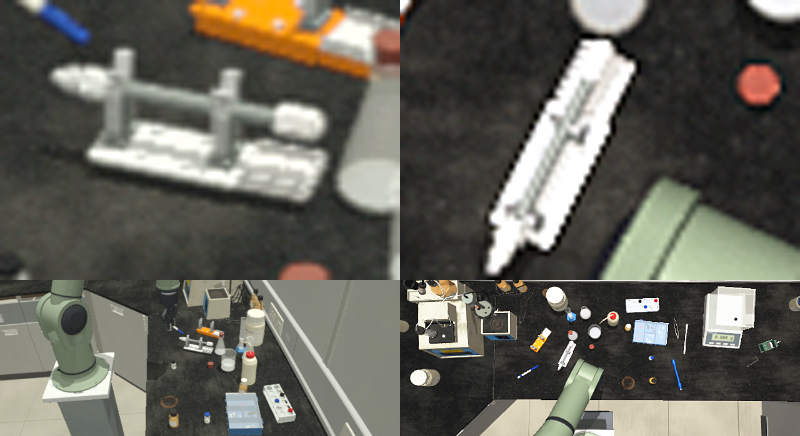

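The electrode sits level in both clips with its cap over the dish and its head against the plain-end post, and the bystanders are undisturbed. I'll let the arm settle and hand in.

```bash
python3 -m crank '{"travel":[[0,0,0],[0,0,0],[0,0,0],[0,0,0],[0,0,0]],"turn":[[0,0,0],[0,0,0],[0,0,0],[0,0,0],[0,0,0]],"gripper":[0.65,0.65,0.65,0.65,0.65]}'
python3 -c "
from workcell import bot;print(bot.job_done())"
```

```text
clock: 26.2
position: [0.4533, -0.0207, 0.2305]
tool_rot: [3.141, 0.0, -0.447]
force: [0.6, -0.4, 0.2]
grip_width: 0.0303
finger_force: 0.0
the job is handed in; nothing more can be done
None
```

The job is handed in at 26 s: the electrode is snapped level into both clips, slid until its shoulder stopped against the end post (11 N measured at the wrist) and released, and the other things look undisturbed in the last pictures; no verdict came back.

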